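# Clear burnished cups from the machine's catch tray and nest them in the tote

## Robot

A 6-joint arm with a two-finger parallel gripper is mounted at the origin on the work surface. World frame = base frame: x ahead of the robot, y to its left, z up, the work surface at z = 0. Lengths are in m, angles in rad, forces in N, time in s.
With the tool pointing down it reaches from about 0.225 to 0.875 m from the base axis. Payload 3.4 kg.
Tool frame: the origin (TCP) lies at the very end of the fingers, on their centre line; the grasp point (between the pads) lies manip.grip_point_offset behind it (manip.grip_point_offset is the distance from the TCP to the grasp point, in m); z points along the fingers, y is the line along which they close (so a half turn about z gives the same grasp; the last joint's range is limited). The gripper opens to 85 mm and grips with 20 to 120 N. Pads are 22 mm wide; open, the fingers measure 114 mm over their backs; the gripper's body (76 mm by 85 mm) begins 54 mm behind the grasp point. The pads swing forward as they close: fully open they stand 13 mm farther back than shut.
Start: joints at [1.042, 0.276, 1.505, -0, 1.361, -0.121], TCP at [0.228, 0.528, 0.231] pointing down, gripper open.
Joint ranges: [-2.89, 2.89], [-0.75, 2.08], [0.22, 2.7], [-1.18, 4.32], [0.11, 2.71], [-2.7, 2.7]. Speed limits (rad/s): [2.57, 2.57, 3.14, 3.14, 3.14, 3.14].

## Interface

Orientations are given as a unit quaternion [w, x, y, z].
In Python, from rig import manip gives the robot as it stands.
- The arm moves only by the shell command python3 -m pendant 'ROWS' [FORCE]. ROWS is JSON, a list of rows, each an object of numbers: "jaw": the opening, from -1 (shut) to 1 (fully open); "tx", "ty", "tz": the shift along the world's x, y, z in cm; "ax", "ay", "az": the turn, a rotation vector about the world's x, y, z in degrees. In form: [{"jaw": .., "tx": .., "ty": .., "tz": .., "ax": .., "ay": .., "az": ..}, ...]. A call has 1 to 10 rows; each row is the pose to reach, as a shift and turn from the pose commanded when the call began; what a row does not reach only later rows make up. A row lasts 1/8 s, in which the tool goes at most 62.5 mm and 10.7 degrees, less where a joint would pass 70% of its speed; a pose out of reach is approached as far as the arm can. A call with a gripper value outside its range is refused whole. The fingers move at their own pace and stop on an object; FORCE is the grip in N (left out, the last holds). Time passes only in rows, so rows that repeat a pose let the fingers close. It gives the time, the measured TCP pose, the force, the opening and the grip force at its end, in the units of the state.
- manip.get_state(): the state, without advancing time (a new reading comes with each control period).
- manip.get_image(name): name is "side" or "top"; returns a dict with "pixels" (480x640x3 uint8, blue, green, red), "depth" (480x640 float32, m along the optical axis (not along the pixel's ray), 0 where there is no reading), "fx", "fy", "cx", "cy" (pixels), "D" ([k1, k2, p1, p2, k3] as OpenCV has them; the pictures are not rectified), "pose" (4x4, takes a point from camera to world coordinates). Camera axes: x right, y down, z forward; pixel columns grow to the right and rows downward; lengths in m; the calibration is good to about 2 mm. A picture is of the moment at which its call begins.
- manip.sign_off(): hands the job in; it is judged then, once.
The state is a dict: "clock": time; "qpos": joint angles; "qd": joint speeds; "effort": joint torques, N m; "position": TCP position; "ee_rot": TCP orientation; "contact_force": force on the tool from outside, world axes, zero at the start; "moment": the same for the moment, N m; "width": finger opening in m; "gripper_force": force on a finger pad.
Only numpy, scipy, OpenCV 4.12 (cv2) and the standard library are available. Lean on these libraries where they do the work, as an engineer would, in place of code of your own. Each camera call takes 0.05 s, during which the arm holds its last target. There are 200 camera calls.

## Task

Two finished brass cups have come out of the burnishing machine and stand leaning on its sloping catch tray. Take both and nest them, one inside the other, in the matching cup that already stands in the wooden tote, so that one upright stack of three is left there with each cup fully home in the one below. Let each down slowly and gently until you feel it seat, neither dropped nor rammed, keep both cups clear of the table, and leave everything else where it is, including the square box on the tray.

Things in the scene. Friction and masses are not known exactly. Their poses are not given: they have to be found in the camera images.
- cup_a: one of the two cups to collect, standing on the sloping tray: brass cup, 52 mm tall: foot 36 mm across, flaring to a straight rim band 66 mm across (from 40 to 52 mm above the foot); walls 3 mm, base 17 mm thick. Origin: centre of its foot's underside; z along its axis to the mouth, at the start leaning 30 degrees with the deck. Alike with cup_b
- cup_b: the other cup to collect, standing on the sloping tray: the same in all respects as cup_a
- cup_base: the same cup as cup_a (same sizes and origin), standing upright on the floor of the tote. A cup fully home in another stands with its foot on the inner floor: 17 mm higher, about 3 mm side play, a 5 mm gap between the rim bands
- catch_tray: green bench machine (380 mm wide, 340 mm high) with its steel catch tray, fixed. Origin on the table under the tray; x runs along the tray's lip, y points level and downhill. The machine itself is beyond y = -95 mm
- lip (a point): middle of the tray's lower edge, on the deck, where the lip (8 mm high) stands. From here the deck, 350 mm wide, rises at 30 degrees towards the machine (catch_tray -y) for 165 mm; side walls 18 mm. Axes as catch_tray
- guard_edge (a point): middle of the lower front edge of the machine's level steel guard (380 mm wide along x, 4 mm thick), which covers all of the tray behind this point, 230 mm above the table. Axes as catch_tray
- tote: open wooden tote, fixed, 320 x 240 mm outside, 55 mm high, walls and floor 9 mm thick. Origin: centre of its underside; x along its long side
- casket: square brass box 50 x 50 x 44 mm, on the tray in a row with the two cups (about 110 mm from one to the next, in any order); stays there. Origin: centre of its underside
- jar: round closed brass jar, 48 mm across and 50 mm high, at one end of the tote; stays there. Origin: centre of its underside
- bell: brass hand bell, 52 mm across, 115 mm high, on the table. Origin: centre of its underside
- dish: flat brass dish, 100 mm across, 14 mm high, on the table. Origin: centre of its underside
- hammer: hammer, 240 mm long, lying on the table along its own x. Origin: middle of its length, on the table
- graver: graver with a handle, 170 mm long, lying on the table along its own x. Origin: middle of its length, on the table
There are look-alikes about, which are no part of the job. What is shaped like the cup_b but green is not meant. What is shaped like the cup_a but purple is not meant.

How it is judged:
On the way:
1. one of the two cups is fully home in the cup in the tote (((horizontal distance between cup_a and cup_base below 0.005 m and z of cup_a in the frame of cup_base between 0.014 and 0.02 m and angle between the z axis of cup_a and the z axis of cup_base, either way round below 0.09 rad and angle between cup_a's own z axis and vertical below 0.12 rad) or (horizontal distance between cup_b and cup_base below 0.005 m and z of cup_b in the frame of cup_base between 0.014 and 0.02 m and angle between the z axis of cup_b and the z axis of cup_base, either way round below 0.09 rad and angle between cup_b's own z axis and vertical below 0.12 rad))), for 0.2 s.
At the end, for the whole second after the job is handed in: A stack of three in the tote: cup_a and cup_b, in either order, each fully home in the cup below (foot 14 to 20 mm above the foot of the lower one, axes within 5 mm and 0.09 rad), cup_base standing on the tote's floor; all upright within about 0.1 rad and at rest ((((horizontal distance between cup_a and cup_base below 0.005 m and z of cup_a in the frame of cup_base between 0.014 and 0.02 m and angle between the z axis of cup_a and the z axis of cup_base, either way round below 0.09 rad and angle between cup_a's own z axis and vertical below 0.12 rad) and (horizontal distance between cup_b and cup_a below 0.005 m and z of cup_b in the frame of cup_a between 0.014 and 0.02 m and angle between the z axis of cup_b and the z axis of cup_a, either way round below 0.09 rad and angle between cup_b's own z axis and vertical below 0.12 rad)) or ((horizontal distance between cup_b and cup_base below 0.005 m and z of cup_b in the frame of cup_base between 0.014 and 0.02 m and angle between the z axis of cup_b and the z axis of cup_base, either way round below 0.09 rad and angle between cup_b's own z axis and vertical below 0.12 rad) and (horizontal distance between cup_a and cup_b below 0.005 m and z of cup_a in the frame of cup_b between 0.014 and 0.02 m and angle between the z axis of cup_a and the z axis of cup_b, either way round below 0.09 rad and angle between cup_a's own z axis and vertical below 0.12 rad))) and x of cup_base in the frame of tote between -0.15 and 0.15 m and y of cup_base in the frame of tote between -0.11 and 0.11 m and z of cup_base in the frame of tote between 0.004 and 0.015 m and angle between cup_base's own z axis and vertical below 0.1 rad and linear speed of each of cup_base, cup_a, cup_b below 0.02 m/s); the robot touches nothing.
It fails at once if a cup is rammed into another (more than 50 N between two cups) (contact force between any of cup_a, cup_b and cup_base above 50 N or contact force between cup_a and cup_b above 50 N).
It fails at once if a cup is dropped into another (faster than 0.3 m/s with the two feet within 45 mm) ((distance between cup_a and cup_base below 0.045 m and linear speed of cup_a above 0.3 m/s) or (distance between cup_b and cup_base below 0.045 m and linear speed of cup_b above 0.3 m/s) or (distance between cup_a and cup_b below 0.045 m and linear speed of cup_a above 0.3 m/s) or (distance between cup_b and cup_a below 0.045 m and linear speed of cup_b above 0.3 m/s)).
It fails at once if a cup to be collected falls to the table (height (world z) of any of cup_a, cup_b below 0.008 m).
It fails at once if another thing is shifted by more than 40 mm (distance of any of casket, jar, bell, dish, hammer, graver from where it was at the start of the episode above 0.04 m).
It also fails if it takes over 61 s, if anything falls off the work surface, if the arm or the gripper's body presses on something with over 40 N, if the wrist force passes 120 N, or if a joint passes its speed limit or range.

## Working session

There is one attempt and no reset: what is moved stays moved. The work goes in short steps, Python scripts to look and compute and a shell command to move; the robot and the scene stay as the last step left them, time stands still between calls to the robot, and variables do not carry over. Pictures are saved under pics/ and viewed, at most 10 in all, crops included, and the job is handed in when it is done.

```bash
ls; mkdir -p pics
python3 - <<'E'
from rig import manip
import cv2,pickle
print(manip.get_state(), manip.grip_point_offset)
for n in("side","top"):
    d=manip.get_image(n); cv2.imwrite(f"pics/{n}0.png",d["pixels"]); pickle.dump(d,open(f"{n}0.pkl","wb"))
    print(n,d["fx"],d["fy"],d["cx"],d["cy"],d["D"],d["pose"])
E
```

```text
pics
{'clock': 0.0, 'qpos': array([ 1.04197777e+00,  2.76630488e-01,  1.50613226e+00, -8.93451866e-06,
        1.36068457e+00, -1.20986285e-01]), 'qd': array([ 0.00104937,  0.00089056,  0.00096749, -0.00139675,  0.00082446,
       -0.00012447]), 'effort': array([ 3.23073473e-03, -4.16772366e+01, -2.45812923e+01,  2.42092965e-04,
        1.08660504e-02, -1.35759939e-05]), 'position': array([0.22779318, 0.52738772, 0.23041981]), 'ee_rot': array([-2.91879151e-04,  2.02504868e-01,  9.79280817e-01, -8.80207927e-04]), 'contact_force': array([-0.64230726, -0.31652367,  0.02063725]), 'moment': array([ 0.01740714, -0.03860075, -0.00020594]), 'gripper_force': 0.0, 'width': 0.08552286951227914} 0.0187
side 435.6019595997305 435.6019595997305 326.8231401780645 235.19841240556707 [-0.00593193  0.          0.          0.          0.        ] [[ 0.33914255 -0.78110359  0.52427045  0.07377404]
 [-0.94072411 -0.2842714   0.18500788 -0.19151108]
 [ 0.00452478 -0.5559379  -0.83121151  0.88774836]
 [ 0.          0.          0.          1.        ]]
top 589.01042305299 589.01042305299 322.308963685239 245.49717832844794 [-0.19764865  0.          0.          0.          0.        ] [[ 0.02268858 -0.99543431  0.09271339  0.42443514]
 [-0.99939848 -0.02501597 -0.02401839  0.00874568]
 [ 0.02622804 -0.09211267 -0.99540311  1.46119422]
 [ 0.          0.          0.          1.        ]]
```

View pics/side0.png

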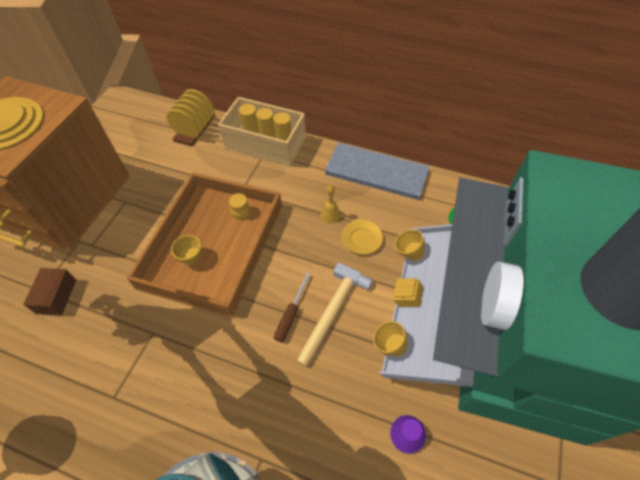

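View pics/top0.png

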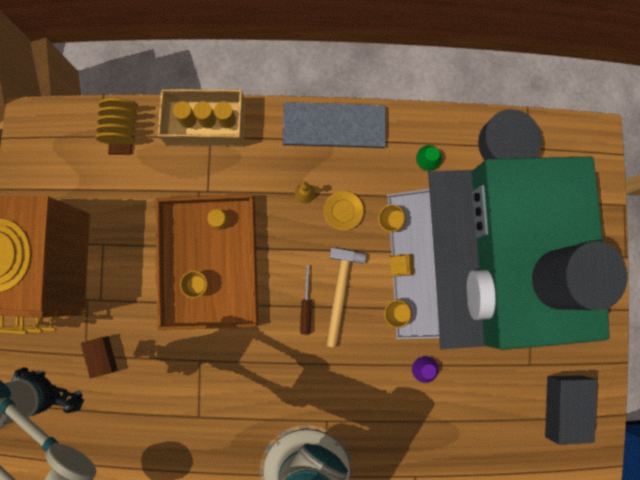

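The two cups on the tray are at top-view (391,218) and (398,313), with the casket between them at (401,265). The tote cup is at (194,284) and the jar at (217,218). The machine and guard cover columns above about 430.

```bash
cat > h.py <<'E'
import cv2,pickle,numpy as np
def cloud(d,u0,u1,v0,v1):
    v,u=np.mgrid[v0:v1,u0:u1]; z=d["depth"][v0:v1,u0:u1].ravel()
    K=np.array([[d["fx"],0,d["cx"]],[0,d["fy"],d["cy"]],[0,0,1]])
    n=cv2.undistortPoints(np.stack([u.ravel(),v.ravel()],1).astype(np.float64)[:,None],K,np.array(d["D"],float))[:,0]
    P=np.c_[n*z[:,None],z]; T=np.array(d["pose"]); W=P@T[:3,:3].T+T[:3,3]
    ok=z>0
    return W[ok],d["pixels"][v0:v1,u0:u1].reshape(-1,3)[ok]
def brass(c):
    h=cv2.cvtColor(c[None],cv2.COLOR_BGR2HSV)[0]; return (h[:,0]>17)&(h[:,0]<32)&(h[:,1]>140)
def circ(xy,r=None):
    from scipy.optimize import least_squares
    f=lambda p:np.hypot(xy[:,0]-p[0],xy[:,1]-p[1])-p[2]
    return least_squares(f,[*xy.mean(0),.03],loss="soft_l1",f_scale=.002).x
E
python3 - <<'E'
from h import *
np.set_printoptions(precision=4,suppress=True)
B={"top":{"A":(372,412,200,238),"B":(378,418,295,332),"cas":(386,416,250,281),"base":(176,212,268,302),"jar":(204,230,206,232),"deck":(396,428,325,334),"deck2":(418,428,225,320),"guard":(435,465,180,340),"floor":(220,248,250,310),"table":(260,290,260,330)},
"side":{"A":(392,428,228,262),"B":(370,410,318,358),"cas":(390,424,276,308),"base":(168,206,232,268),"jar":(226,252,192,222),"deck2":(425,438,260,330),"guard":(460,490,200,350),"floor":(215,245,240,280),"table":(245,275,250,320)}}
for n in B:
    d=pickle.load(open(n+"0.pkl","rb"))
    for k in("table","floor","guard"):
        W,c=cloud(d,*B[n][k]);print(n,k,np.median(W,0),W.min(0),W.max(0))
    W,c=cloud(d,*B[n]["deck2"]); W=W[~brass(c)]
    for _ in range(4):
        A=np.c_[W[:,:2],np.ones(len(W))]; s=np.linalg.lstsq(A,W[:,2],rcond=None)[0]; r=A@s-W[:,2]; W=W[abs(r)<max(.002,2*np.median(abs(r)))]
    nn=np.array([-s[0],-s[1],1]);k=1/np.linalg.norm(nn);nn*=k
    print(n,"deck n",nn,"tilt",np.degrees(np.arccos(nn[2])),"az",np.degrees(np.arctan2(nn[1],nn[0])),"d",s[2]*k,len(W),abs(r).mean())
    ex=np.cross([0,0,1],nn);ex/=np.linalg.norm(ex);ey=np.cross(nn,ex);R=np.stack([ex,ey,nn])
    for k2 in("A","B","cas"):
        W,c=cloud(d,*B[n][k2]);L=W@R.T;L[:,2]-=s[2]*k; L=L[brass(c)]
        hs=np.percentile(L[:,2],[2,50,90,98,99.5]);t=L[L[:,2]>(.047 if k2!="cas" else .038)]
        t=t[t[:,2]<.06]
        p=circ(t[:,:2]); m=(t[:,:2].min(0)+t[:,:2].max(0))/2
        for q in(p[:2],m): 
            print(n,k2,"h",hs,"r",p[2],"ext",np.ptp(t[:,:2],axis=0),"foot",R.T@np.array([*q,s[2]*k]),"rimtop",R.T@np.array([*q,s[2]*k+.052]))
    for k2 in("base","jar"):
        W,c=cloud(d,*B[n][k2]);W=W[brass(c)];zz=np.percentile(W[:,2],97); t=W[W[:,2]>zz-.006]
        print(n,k2,"top",zz,"circ",circ(t[:,:2]),"mid",(t.min(0)+t.max(0))/2,np.ptp(t,axis=0))
E
```

```text
top table [0.4357 0.0889 0.0016] [ 0.3498  0.0509 -0.0089] [0.5224 0.1275 0.0133]
top floor [0.4697 0.1907 0.0106] [0.3964 0.155  0.    ] [0.544  0.2273 0.02  ]
top guard [ 0.5159 -0.2933  0.2355] [ 0.333  -0.3245 -0.0008] [ 0.6888 -0.2581  0.2437]
top deck n [-0.0382  0.4559  0.8892] tilt 27.228978866426342 az 94.79375312740987 d -0.07620858697008205 539 0.0013698810474454149
top A h [-0.0235  0.0221  0.048   0.0522  0.0541] r 0.030776938761913744 ext [0.0631 0.0637] foot [ 0.6239 -0.2077  0.0476] rimtop [ 0.6219 -0.184   0.0939]
top A h [-0.0235  0.0221  0.048   0.0522  0.0541] r 0.030776938761913744 ext [0.0631 0.0637] foot [ 0.624  -0.2081  0.0478] rimtop [ 0.622  -0.1844  0.0941]
top B h [-0.0168  0.0236  0.0499  0.054   0.0551] r 0.030677355992943623 ext [0.0611 0.0649] foot [ 0.3992 -0.225   0.0468] rimtop [ 0.3972 -0.2013  0.0931]
top B h [-0.0168  0.0236  0.0499  0.054   0.0551] r 0.030677355992943623 ext [0.0611 0.0649] foot [ 0.4    -0.226   0.0474] rimtop [ 0.398  -0.2023  0.0936]
top cas h [-0.0304  0.0399  0.0448  0.0477  0.0492] r 0.01724989862262934 ext [0.0462 0.0452
[... 1298 characters left out ...]

side B h [-0.0172  0.0309  0.0496  0.0514  0.0519] r 0.031199549811082437 ext [0.066  0.0661] foot [ 0.4007 -0.2269  0.0449] rimtop [ 0.3992 -0.2016  0.0903]
side cas h [-0.0222  0.0401  0.0443  0.0455  0.0467] r 0.01756525207107672 ext [0.0435 0.048 ] foot [ 0.5124 -0.2266  0.0485] rimtop [ 0.5108 -0.2014  0.094 ]
side cas h [-0.0222  0.0401  0.0443  0.0455  0.0467] r 0.01756525207107672 ext [0.0435 0.048 ] foot [ 0.5136 -0.2262  0.0483] rimtop [ 0.512  -0.201   0.0938]
side base top 0.06162305066616142 circ [0.4565 0.2796 0.0312] mid [0.4563 0.2797 0.0598] [0.0655 0.0671 0.0084]
side jar top 0.061168885771876326 circ [0.617  0.2311 0.0154] mid [0.6169 0.2319 0.0588] [0.0438 0.0417 0.0072]
```

```bash
cat > go.py <<'E'
# python3 go.py x y z tilt_deg az_deg : shift (cm) and rotvec (deg) from measured pose
import sys,numpy as np
from scipy.spatial.transform import Rotation as Ro
from rig import manip
def targetR(tilt,az=4.):
    t,a=np.radians([tilt,az]); y=np.array([np.cos(a),np.sin(a),0]); h=np.array([-np.sin(a),np.cos(a),0])
    z=-(np.sin(t)*h+np.cos(t)*np.array([0,0,1])); return np.stack([np.cross(y,z),y,z],1)
if __name__=="__main__":
    x=list(map(float,sys.argv[1:])); s=manip.get_state(); q=s["ee_rot"]
    R0=Ro.from_quat([*q[1:],q[0]]); R1=Ro.from_matrix(targetR(*x[3:]))
    np.set_printoptions(precision=2,suppress=True)
    print("t",s["clock"],"shift cm",(np.array(x[:3])-s["position"])*100,"turn",np.degrees((R1*R0.inv()).as_rotvec()),"pos",s["position"],"w",s["width"]*1e3)
E
python3 go.py .619 -.135 .178 30 4; python3 go.py .619 -.135 .22 0 4
```

```text
t 0.1 shift cm [ 39.12 -66.24  -5.25] turn [-25.67 -18.31 -61.11] pos [0.23 0.53 0.23] w 85.28839285239276
t 0.1 shift cm [ 39.12 -66.24  -1.05] turn [  0.04  -0.09 -62.64] pos [0.23 0.53 0.23] w 85.28839285239276
```

```bash
python3 -m pendant '[{"jaw":1,"tx":39.1,"ty":-66.2,"tz":-1,"az":-62.6},{"jaw":1,"tx":39.1,"ty":-66.2,"tz":-1,"az":-62.6},{"jaw":1,"tx":39.1,"ty":-66.2,"tz":-1,"az":-62.6},{"jaw":1,"tx":39.1,"ty":-66.2,"tz":-1,"az":-62.6},{"jaw":1,"tx":39.1,"ty":-66.2,"tz":-1,"az":-62.6},{"jaw":1,"tx":39.1,"ty":-66.2,"tz":-1,"az":-62.6},{"jaw":1,"tx":39.1,"ty":-66.2,"tz":-1,"az":-62.6},{"jaw":1,"tx":39.1,"ty":-66.2,"tz":-1,"az":-62.6},{"jaw":1,"tx":39.1,"ty":-66.2,"tz":-1,"az":-62.6},{"jaw":1,"tx":39.1,"ty":-66.2,"tz":-1,"az":-62.6}]' 60; python3 go.py .619 -.135 .178 30 4
```

```text
t 0.1 shift cm [ 39.12 -66.24  -5.25] turn [-25.67 -18.31 -61.11] pos [0.23 0.53 0.23] w 85.28839285239276invalid input at $[0]: expected keys jaw, tx, ty, tz, ax, ay, az
```

```bash
python3 -m pendant '[{"jaw":1,"tx":39.1,"ty":-66.2,"tz":-1,"ax":0,"ay":0,"az":-62.6},{"jaw":1,"tx":39.1,"ty":-66.2,"tz":-1,"ax":0,"ay":0,"az":-62.6},{"jaw":1,"tx":39.1,"ty":-66.2,"tz":-1,"ax":0,"ay":0,"az":-62.6},{"jaw":1,"tx":39.1,"ty":-66.2,"tz":-1,"ax":0,"ay":0,"az":-62.6},{"jaw":1,"tx":39.1,"ty":-66.2,"tz":-1,"ax":0,"ay":0,"az":-62.6},{"jaw":1,"tx":39.1,"ty":-66.2,"tz":-1,"ax":0,"ay":0,"az":-62.6},{"jaw":1,"tx":39.1,"ty":-66.2,"tz":-1,"ax":0,"ay":0,"az":-62.6},{"jaw":1,"tx":39.1,"ty":-66.2,"tz":-1,"ax":0,"ay":0,"az":-62.6},{"jaw":1,"tx":39.1,"ty":-66.2,"tz":-1,"ax":0,"ay":0,"az":-62.6},{"jaw":1,"tx":39.1,"ty":-66.2,"tz":-1,"ax":0,"ay":0,"az":-62.6}]' 60; python3 go.py .619 -.135 .178 30 4
```

```text
clock: 1.35
position: [0.5465, -0.0121, 0.2229]
ee_rot: [-0.0, 0.682, 0.731, 0.0]
contact_force: [0.3, 1.0, 0.3]
width: 0.0853
gripper_force: 0.0
t 1.35 shift cm [  7.25 -12.29  -4.49] turn [-29.96  -2.11  -0.01] pos [ 0.55 -0.01  0.22] w 85.3252703482238
```

```bash
python3 -m pendant '[{"jaw":1,"tx":7.2,"ty":-12.3,"tz":-4.5,"ax":-30,"ay":-2.1,"az":0},{"jaw":1,"tx":7.2,"ty":-12.3,"tz":-4.5,"ax":-30,"ay":-2.1,"az":0},{"jaw":1,"tx":7.2,"ty":-12.3,"tz":-4.5,"ax":-30,"ay":-2.1,"az":0},{"jaw":1,"tx":7.2,"ty":-12.3,"tz":-4.5,"ax":-30,"ay":-2.1,"az":0},{"jaw":1,"tx":7.2,"ty":-12.3,"tz":-4.5,"ax":-30,"ay":-2.1,"az":0}]'; python3 go.py .6234 -.195 .0742 30 4; python3 -c "
from rig import manip;import cv2,pickle
d=manip.get_image('side');pickle.dump(d,open('side1.pkl','wb'));cv2.imwrite('pics/s1.png',cv2.resize(d['pixels'][150:400,300:620],None,fx=2.4,fy=2.4,interpolation=2))"
```

```text
clock: 1.98
position: [0.6176, -0.1328, 0.1785]
ee_rot: [0.189, 0.659, 0.707, -0.176]
contact_force: [0.3, 0.9, -0.5]
width: 0.0856
gripper_force: 0.0
t 1.975 shift cm [  0.58  -6.22 -10.43] turn [-0.04 -0.02 -0.03] pos [ 0.62 -0.13  0.18] w 85.61273277389337
```

View pics/s1.png

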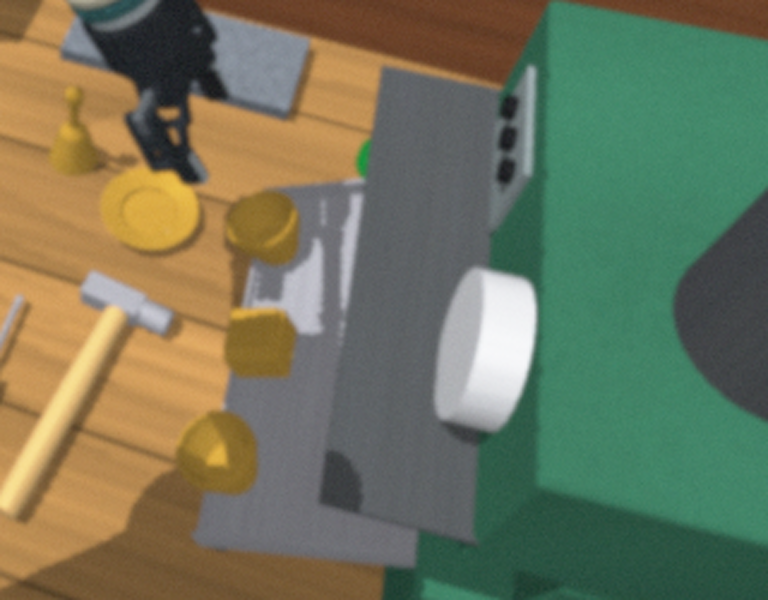

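The gripper hovers up-axis from the far cup, with its near fingertip at crop (190,175) and the cup mouth at (262,225). The tray contents have not moved. Approaching along the axis.

```bash
python3 -m pendant '[{"jaw":1,"tx":0.3,"ty":-3,"tz":-5.2,"ax":0,"ay":0,"az":0},{"jaw":1,"tx":0.4,"ty":-4.4,"tz":-7.6,"ax":0,"ay":0,"az":0},{"jaw":1,"tx":0.5,"ty":-5.2,"tz":-9,"ax":0,"ay":0,"az":0},{"jaw":1,"tx":0.5,"ty":-6,"tz":-10.3,"ax":0,"ay":0,"az":0},{"jaw":1,"tx":0.5,"ty":-6,"tz":-10.3,"ax":0,"ay":0,"az":0},{"jaw":1,"tx":0.5,"ty":-6,"tz":-10.3,"ax":0,"ay":0,"az":0}]'; python3 go.py .6234 -.195 .0742 30 4; python3 -c "
from rig import manip;import cv2,pickle
d=manip.get_image('side');pickle.dump(d,open('side2.pkl','wb'));cv2.imwrite('pics/s2.png',cv2.resize(d['pixels'][180:300,330:490],None,fx=5,fy=5,interpolation=2))"
```

```text
clock: 2.78
position: [0.6235, -0.193, 0.0762]
ee_rot: [0.19, 0.658, 0.706, -0.176]
contact_force: [-0.1, -1.5, 0.2]
width: 0.0855
gripper_force: 0.0
t 2.775 shift cm [-0.01 -0.2  -0.2 ] turn [ 0.08  0.09 -0.05] pos [ 0.62 -0.19  0.08] w 85.49289109140076
```

View pics/s2.png

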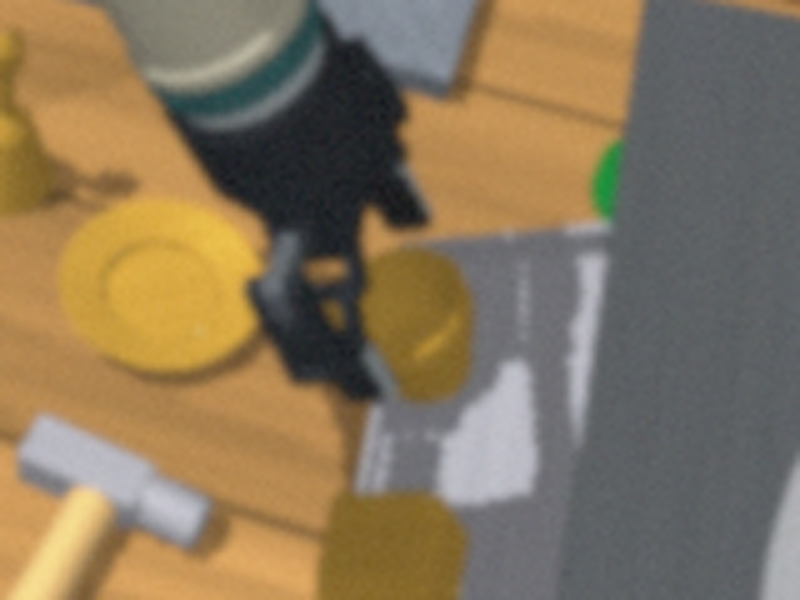

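Run:
```python
from h import *
from go import targetR
d=pickle.load(open("side2.pkl","rb"));R=targetR(30.)
T=np.linalg.inv(np.array(d["pose"]))
K=np.array([[d["fx"],0,d["cx"]],[0,d["fy"],d["cy"]],[0,0,1]])
def pr(P): return (cv2.projectPoints(np.array(P,float).reshape(-1,3),cv2.Rodrigues(T[:3,:3])[0],T[:3,3],K,np.array(d["D"],float))[0][:,0]-[330,180])*5
t=np.array([.6235,-.193,.0762]);n=-R[:,2]
for s in(0,.013):
  print(s,pr([t+n*s+R[:,1]*.0427*k+R[:,0]*.011*j for k in(-1,1) for j in(-1,1)]))
rc=np.array([.6228,-.1855,.0900])
print("rim",pr([rc+ .033*(np.cos(a)*R[:,0]+np.sin(a)*R[:,1]) for a in np.arange(0,6.28,np.pi/4)]))
```

```text
0 [[407.91036149 405.30218779]
 [360.24184674 407.70349358]
 [439.8761023  247.55002972]
 [394.02670349 251.73691773]]
0.013 [[397.16546193 388.24307781]
 [349.2053123  390.88275474]
 [429.91207263 229.9289612 ]
 [383.79096579 234.36527024]]
rim [[319.44741577 310.94649173]
 [349.12546868 267.42476873]
 [401.62696199 245.84762112]
 [448.00910428 258.70265537]
 [460.81249422 300.04284389]
 [430.63526213 345.84103761]
 [375.49410628 367.60934613]
 [329.61189746 352.47858234]]
```

Fingertips match the projection with the tips about 13 mm back when open, and they straddle the rim evenly. Going the last 2 mm and closing.

```bash
python3 -m pendant '[{"jaw":1,"tx":0,"ty":-0.2,"tz":-0.3,"ax":0,"ay":0,"az":0},{"jaw":0,"tx":0,"ty":-0.2,"tz":-0.3,"ax":0,"ay":0,"az":0},{"jaw":-1,"tx":0,"ty":-0.2,"tz":-0.3,"ax":0,"ay":0,"az":0},{"jaw":-1,"tx":0,"ty":-0.2,"tz":-0.3,"ax":0,"ay":0,"az":0},{"jaw":-1,"tx":0,"ty":-0.2,"tz":-0.3,"ax":0,"ay":0,"az":0},{"jaw":-1,"tx":0,"ty":-0.2,"tz":-0.3,"ax":0,"ay":0,"az":0}]' 60; python3 go.py .6234 -.195 .0742 30 4
```

```text
clock: 3.58
position: [0.6232, -0.1948, 0.0731]
ee_rot: [0.19, 0.658, 0.706, -0.177]
contact_force: [-0.5, 3.7, 4.8]
width: 0.0617
gripper_force: 63.8
t 3.575 shift cm [ 0.02 -0.02  0.11] turn [ 0.08  0.05 -0.04] pos [ 0.62 -0.19  0.07] w 61.73266386544784
```

```bash
python3 -m pendant '[{"jaw":-1,"tx":0,"ty":0.5,"tz":0.8,"ax":0,"ay":0,"az":0},{"jaw":-1,"tx":0,"ty":1.5,"tz":2.6,"ax":0,"ay":0,"az":0},{"jaw":-1,"tx":0,"ty":2.5,"tz":5,"ax":0,"ay":0,"az":0},{"jaw":-1,"tx":0,"ty":2.5,"tz":5,"ax":0,"ay":0,"az":0}]'; python3 go.py .6234 -.195 .0742 30 4; python3 -c "
from rig import manip;import cv2,pickle
d=manip.get_image('side');pickle.dump(d,open('side3.pkl','wb'));cv2.imwrite('pics/s3.png',cv2.resize(d['pixels'][150:270,330:490],None,fx=5,fy=5,interpolation=2))"
```

```text
clock: 4.08
position: [0.6241, -0.1695, 0.1236]
ee_rot: [0.191, 0.658, 0.707, -0.176]
contact_force: [0.7, -0.2, -3.5]
width: 0.0609
gripper_force: 66.1
t 4.075 shift cm [-0.07 -2.55 -4.94] turn [ 0.06  0.21 -0.09] pos [ 0.62 -0.17  0.12] w 60.91679913862543
```

View pics/s3.png

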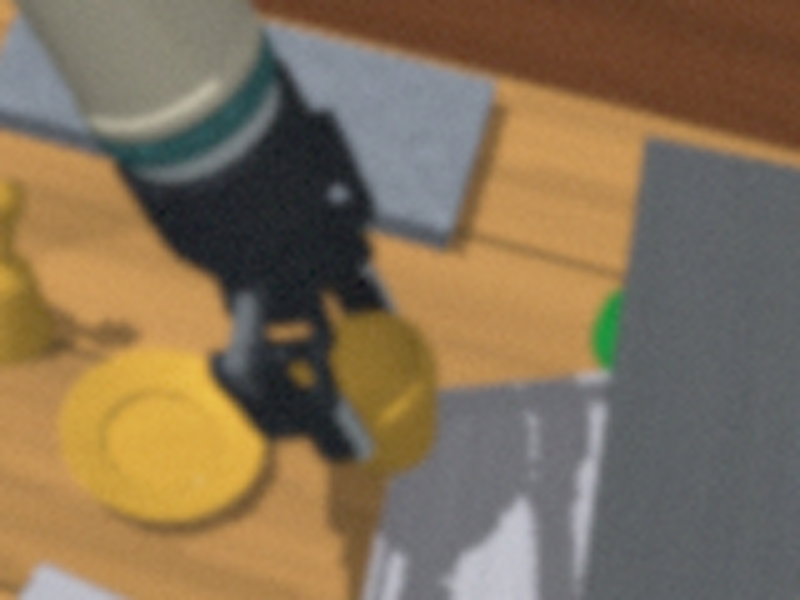

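The cup is lifted clear and sits between the fingers, with the near tip at about crop (355,455) and the cup around (385,395). I'll measure its pose in the tool frame, because the width reads only 61 mm.

```bash
cat > held.py <<'E'
# fit held cup in tool frame from a pickle: foot + axis
from h import *; import sys
from scipy.spatial.transform import Rotation as Ro
from scipy.optimize import least_squares
def prof(z): # outer radius
    return np.where(z<.040,.018+.015*z/.040,.033)
def sdist(L):  # distance from points to cup surface polyline (r,z)
    r=np.hypot(L[:,0],L[:,1]);p=np.c_[r,L[:,2]]
    V=np.array([[0,0],[.018,0],[.033,.040],[.033,.052],[.030,.052],[.030,.0405],[.0212,.017],[0,.017]])
    D=[]
    for a,b in zip(V[:-1],V[1:]):
        u=np.clip(((p-a)@(b-a))/((b-a)@(b-a)),0,1);D.append(np.linalg.norm(p-a-u[:,None]*(b-a),axis=1))
    return np.min(D,0)
def fit(W,x0):
    x0=np.array(x0,float)
    def f(x):
        R=Ro.from_rotvec([x[3],x[4],0]).as_matrix(); return sdist((W-x[:3])@R)
    s=least_squares(f,x0,loss="soft_l1",f_scale=.0015)
    return s.x,Ro.from_rotvec([s.x[3],s.x[4],0]).as_matrix()[:,2],np.median(abs(f(s.x)))
E
python3 - <<'E'
from held import *
d=pickle.load(open("side3.pkl","rb"));np.set_printoptions(precision=4,suppress=True)
W,c=cloud(d,392,424,208,250);W=W[brass(c)];print(len(W))
W=W[(W[:,2]>.06)]
q=[0.191,0.658,0.707,-0.176];R=Ro.from_quat([*q[1:],q[0]]).as_matrix();t=np.array([.6241,-.1695,.1236])
x,a,e=fit(W,[*(t+R[:,2]*.034),-.52,0]);print(len(W),x,a,e)
L=(x[:3]-t)@R;print("foot in tool",L,"axis in tool",a@R)
d0=pickle.load(open("side0.pkl","rb"))
for b,x0 in(((392,428,228,262),(.625,-.211,.044)),((370,410,318,358),(.4,-.227,.045))):
    W,c=cloud(d0,*b);W=W[brass(c)];print("orig",fit(W,[*x0,-.52,0]))
E
```

```text
481
465 [ 0.6278 -0.1859  0.0948 -0.5257 -0.0777] [-0.0741  0.5013  0.8621] 0.0005274853593840486
foot in tool [0.     0.0024 0.0333] axis in tool [ 0.0048 -0.0355 -0.9994]
orig (array([ 0.6267, -0.2096,  0.0434, -0.4828, -0.0576]), array([-0.0554,  0.464 ,  0.8841]), np.float64(0.0007194011480016367))
orig (array([ 0.4017, -0.2276,  0.0432, -0.4998, -0.054 ]), array([-0.0518,  0.479 ,  0.8763]), np.float64(0.0006486058834029625))
```

```bash
python3 go.py .4563 .2797 .17 0 4; python3 -m pendant '[{"jaw":-1,"tx":0,"ty":1,"tz":4,"ax":0,"ay":0,"az":0},{"jaw":-1,"tx":-1,"ty":4,"tz":8,"ax":8,"ay":0.6,"az":0},{"jaw":-1,"tx":-3,"ty":8.5,"tz":10,"ax":16,"ay":1.2,"az":0},{"jaw":-1,"tx":-5,"ty":14,"tz":10,"ax":24,"ay":1.7,"az":0},{"jaw":-1,"tx":-7,"ty":19.5,"tz":10,"ax":30,"ay":2.1,"az":0},{"jaw":-1,"tx":-9,"ty":25,"tz":10,"ax":30,"ay":2.1,"az":0},{"jaw":-1,"tx":-11,"ty":30.5,"tz":9,"ax":30,"ay":2.1,"az":0},{"jaw":-1,"tx":-13,"ty":36,"tz":8,"ax":30,"ay":2.1,"az":0},{"jaw":-1,"tx":-15,"ty":41,"tz":6,"ax":30,"ay":2.1,"az":0},{"jaw":-1,"tx":-16.8,"ty":44.9,"tz":4.6,"ax":30,"ay":2.1,"az":0}]';python3 go.py .4563 .2797 .17 0 4
```

```text
t 4.125 shift cm [-16.68  44.94   4.77] turn [29.97  2.16 -0.04] pos [ 0.62 -0.17  0.12] w 61.282454362687886
clock: 5.38
position: [0.453, 0.2795, 0.1659]
ee_rot: [-0.0, 0.682, 0.732, -0.002]
contact_force: [-0.1, 0.6, -2.3]
width: 0.0615
gripper_force: 67.2
t 5.375 shift cm [0.33 0.02 0.41] turn [ 0.12 -0.17 -0.06] pos [0.45 0.28 0.17] w 61.473326613393766
```

Settle, then measure the held cup and the base with both cameras.

```bash
python3 -m pendant '[{"jaw":-1,"tx":0.2,"ty":0,"tz":0,"ax":0,"ay":0,"az":0},{"jaw":-1,"tx":0.2,"ty":0,"tz":0,"ax":0,"ay":0,"az":0},{"jaw":-1,"tx":0.2,"ty":0,"tz":0,"ax":0,"ay":0,"az":0}]'
python3 - <<'E'
from held import *
from rig import manip
np.set_printoptions(precision=4,suppress=True)
d0=pickle.load(open("side0.pkl","rb"))
W,c=cloud(d0,168,206,232,268);W=W[brass(c)];print("base0",fit(W,[.4563,.2797,.009,0,0]))
d=manip.get_image("side");pickle.dump(d,open("side4.pkl","wb"));s=manip.get_state();print(s["position"],s["ee_rot"])
W,c=cloud(d,130,260,130,300);ok=brass(c)&(W[:,2]>.07)&(abs(W[:,0]-.456)<.045)&(abs(W[:,1]-.28)<.045);W=W[ok];print(len(W))
x,a,e=fit(W,[.456,.28,.135,0,0]);print(x,a,e,"foot-tcp",x[:3]-s["position"])
cv2.imwrite("pics/s4.png",cv2.resize(d["pixels"][130:280,110:310],None,fx=4,fy=4,interpolation=2))
E
```

```text
clock: 5.75
position: [0.4576, 0.2776, 0.1681]
ee_rot: [0.0, 0.682, 0.731, -0.0]
contact_force: [0.3, 0.4, -3.8]
width: 0.0614
gripper_force: 67.2
base0 (array([ 0.4577,  0.2804,  0.009 ,  0.0034, -0.0145]), array([-0.0145, -0.0034,  0.9999]), np.float64(0.0007334641404882075))
[0.4576 0.2777 0.1683] [0.0003 0.6824 0.7309 0.    ]
665
[ 0.4593  0.2772  0.135  -0.0172 -0.0202] [-0.0202  0.0172  0.9996] 0.0006342005592067969 foot-tcp [ 0.0017 -0.0005 -0.0333]
```

View pics/s4.png

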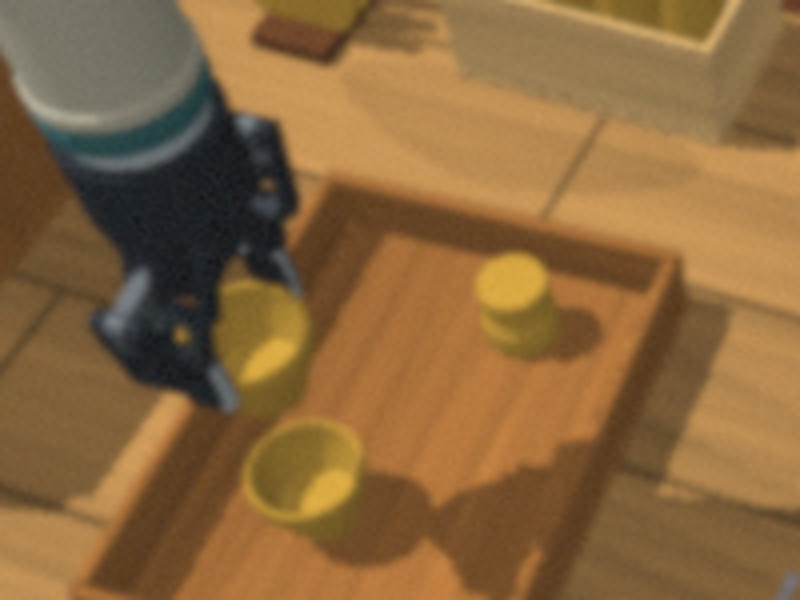

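The held cup is upright to about 1° and hangs over the tote cup, which has its mouth at crop (303,470). The fit puts it 1.6 mm off in x and 3.2 mm off in y. I'll correct that and start down.

```bash
python3 -m pendant '[{"jaw":-1,"tx":-0.15,"ty":0.3,"tz":0,"ax":0,"ay":0,"az":0},{"jaw":-1,"tx":-0.15,"ty":0.3,"tz":-2.5,"ax":0,"ay":0,"az":0},{"jaw":-1,"tx":-0.15,"ty":0.3,"tz":-5,"ax":0,"ay":0,"az":0},{"jaw":-1,"tx":-0.15,"ty":0.3,"tz":-7,"ax":0,"ay":0,"az":0},{"jaw":-1,"tx":-0.15,"ty":0.3,"tz":-8.3,"ax":0,"ay":0,"az":0},{"jaw":-1,"tx":-0.15,"ty":0.3,"tz":-8.6,"ax":0,"ay":0,"az":0},{"jaw":-1,"tx":-0.15,"ty":0.3,"tz":-8.6,"ax":0,"ay":0,"az":0},{"jaw":-1,"tx":-0.15,"ty":0.3,"tz":-8.6,"ax":0,"ay":0,"az":0}]'
```

```text
clock: 6.8
position: [0.456, 0.282, 0.083]
ee_rot: [0.0, 0.682, 0.732, 0.001]
contact_force: [0.7, 0.6, -2.6]
width: 0.0615
gripper_force: 67.2
```

```bash
python3 -m pendant '[{"jaw":-1,"tx":0,"ty":-0.1,"tz":-0.3,"ax":0,"ay":0,"az":0},{"jaw":-1,"tx":0,"ty":-0.1,"tz":-0.6,"ax":0,"ay":0,"az":0},{"jaw":-1,"tx":0,"ty":-0.1,"tz":-0.9,"ax":0,"ay":0,"az":0},{"jaw":-1,"tx":0,"ty":-0.1,"tz":-1.2,"ax":0,"ay":0,"az":0},{"jaw":-1,"tx":0,"ty":-0.1,"tz":-1.5,"ax":0,"ay":0,"az":0},{"jaw":-1,"tx":0,"ty":-0.1,"tz":-1.7,"ax":0,"ay":0,"az":0},{"jaw":-1,"tx":0,"ty":-0.1,"tz":-1.9,"ax":0,"ay":0,"az":0},{"jaw":-1,"tx":0,"ty":-0.1,"tz":-1.9,"ax":0,"ay":0,"az":0}]'
```

```text
clock: 7.8
position: [0.4553, 0.2807, 0.063]
ee_rot: [-0.0, 0.682, 0.732, -0.0]
contact_force: [0.5, -0.2, -2.7]
width: 0.0615
gripper_force: 67.2
```

```bash
python3 -m pendant '[{"jaw":-1,"tx":0,"ty":0,"tz":-0.1,"ax":0,"ay":0,"az":0},{"jaw":-1,"tx":0,"ty":0,"tz":-0.2,"ax":0,"ay":0,"az":0},{"jaw":-1,"tx":0,"ty":0,"tz":-0.3,"ax":0,"ay":0,"az":0},{"jaw":-1,"tx":0,"ty":0,"tz":-0.3,"ax":0,"ay":0,"az":0}]'
```

```text
clock: 8.3
position: [0.4555, 0.2808, 0.0602]
ee_rot: [0.0, 0.682, 0.732, 0.0]
contact_force: [-0.3, -0.4, -3.2]
width: 0.0613
gripper_force: 67.2
```

```bash
python3 -m pendant '[{"jaw":-1,"tx":0,"ty":0,"tz":-0.05,"ax":0,"ay":0,"az":0},{"jaw":-1,"tx":0,"ty":0,"tz":-0.1,"ax":0,"ay":0,"az":0},{"jaw":-1,"tx":0,"ty":0,"tz":-0.1,"ax":0,"ay":0,"az":0}]';python3 -m pendant '[{"jaw":-1,"tx":0,"ty":0,"tz":-0.05,"ax":0,"ay":0,"az":0},{"jaw":-1,"tx":0,"ty":0,"tz":-0.1,"ax":0,"ay":0,"az":0},{"jaw":-1,"tx":0,"ty":0,"tz":-0.1,"ax":0,"ay":0,"az":0}]'
```

```text
clock: 8.68
position: [0.4555, 0.2808, 0.0595]
ee_rot: [0.0, 0.682, 0.732, 0.0]
contact_force: [0.1, -1.1, 1.5]
width: 0.0614
gripper_force: 67.5
clock: 9.05
position: [0.4556, 0.2809, 0.0594]
ee_rot: [0.0, 0.682, 0.732, 0.0]
contact_force: [-1.4, -2.3, 8.2]
width: 0.0612
gripper_force: 68.1
```

Contact came at TCP z = 0.0595, against 0.0593 predicted for fully home. Releasing and rising.

```bash
python3 -m pendant '[{"jaw":-0.2,"tx":0,"ty":0,"tz":0.05,"ax":0,"ay":0,"az":0},{"jaw":0.6,"tx":0,"ty":0,"tz":0.05,"ax":0,"ay":0,"az":0},{"jaw":1,"tx":0,"ty":0,"tz":0.05,"ax":0,"ay":0,"az":0},{"jaw":1,"tx":0,"ty":0,"tz":0.1,"ax":0,"ay":0,"az":0},{"jaw":1,"tx":0,"ty":0,"tz":2,"ax":0,"ay":0,"az":0},{"jaw":1,"tx":0,"ty":0,"tz":6,"ax":0,"ay":0,"az":0},{"jaw":1,"tx":0,"ty":0,"tz":12,"ax":0,"ay":0,"az":0},{"jaw":1,"tx":-1,"ty":-6,"tz":14,"ax":0,"ay":0,"az":0},{"jaw":1,"tx":-2,"ty":-12,"tz":14,"ax":0,"ay":0,"az":0}]'
python3 - <<'E'
from held import *
from rig import manip
np.set_printoptions(precision=4,suppress=True)
for n in("side","top"):
  d=manip.get_image(n);pickle.dump(d,open(n+"5.pkl","wb"))
  W,c=cloud(d,120,300,130,310);ok=brass(c)&(W[:,2]>.058)&(W[:,2]<.12)&(abs(W[:,0]-.456)<.045)&(abs(W[:,1]-.28)<.045);W=W[ok];print(n,len(W),np.percentile(W[:,2],[50,90,98]))
  print(fit(W,[.457,.28,.026,0,0]))
E
python3 go.py .395 -.149 .184 30 4
```

```text
clock: 10.18
position: [0.4368, 0.1603, 0.2003]
ee_rot: [0.002, 0.681, 0.732, 0.002]
contact_force: [0.5, -1.0, -0.7]
width: 0.0854
gripper_force: 0.0
side 265 [0.0696 0.0777 0.0798]
(array([0.4545, 0.2807, 0.0268, 0.0101, 0.0502]), array([ 0.0502, -0.0101,  0.9987]), np.float64(0.0007441673105878649))
t 10.275 shift cm [ -3.89 -30.52  -1.46] turn [-29.76  -2.06   0.25] pos [0.43 0.16 0.2 ] w 85.65313529017699Traceback (most recent call last):
  File "<stdin>", line 6, in <module>
    return _quantile_unchecked(
        a, q, axis, out, overwrite_input, method, keepdims, weights)
    return _ureduce(a,
                    func=_quantile_ureduce_func,
    ...<5 lines>...
                    overwrite_input=overwrite_input,
                    method=method)
    r = func(a, **kwargs)
    result = _quantile(arr,
                       quantiles=q,
    ...<2 lines>...
                       out=out,
                       weights=wgt)
    slices_having_nans = np.isnan(arr[-1, ...])
                                  ~~~^^^^^^^^^
IndexError: index -1 is out of bounds for axis 0 with size 0
```

```bash
python3 -m pendant '[{"jaw":1,"tx":-0.6,"ty":-5,"tz":0,"ax":-5,"ay":-0.3,"az":0},{"jaw":1,"tx":-1.4,"ty":-11,"tz":0,"ax":-15,"ay":-1,"az":0},{"jaw":1,"tx":-2.2,"ty":-17,"tz":0,"ax":-25,"ay":-1.7,"az":0},{"jaw":1,"tx":-3,"ty":-23,"tz":0,"ax":-29.8,"ay":-2.1,"az":0.2},{"jaw":1,"tx":-3.6,"ty":-28,"tz":-1,"ax":-29.8,"ay":-2.1,"az":0.2},{"jaw":1,"tx":-3.9,"ty":-30.5,"tz":-1.5,"ax":-29.8,"ay":-2.1,"az":0.2},{"jaw":1,"tx":-3.9,"ty":-30.5,"tz":-1.5,"ax":-29.8,"ay":-2.1,"az":0.2},{"jaw":1,"tx":-3.9,"ty":-30.5,"tz":-1.5,"ax":-29.8,"ay":-2.1,"az":0.2}]'
python3 go.py .3988 -.212 .0737 30 4
python3 - <<'E'
from held import *
from rig import manip
np.set_printoptions(precision=4,suppress=True)
d=manip.get_image("side");pickle.dump(d,open("side6.pkl","wb"))
W,c=cloud(d,120,300,130,310);ok=brass(c)&(W[:,2]>.064)&(W[:,2]<.12)&(abs(W[:,0]-.456)<.045)&(abs(W[:,1]-.28)<.045);W=W[ok];print(len(W))
print("stack",fit(W,[.457,.28,.026,0,0]))
W,c=cloud(d,370,410,318,358);W=W[brass(c)];print("B",fit(W,[.4,-.227,.045,-.52,0]))
cv2.imwrite("pics/s6.png",cv2.resize(d["pixels"][150:390,120:440],None,fx=2.4,fy=2.4,interpolation=2))
E
```

```text
clock: 11.28
position: [0.3969, -0.1435, 0.1832]
ee_rot: [0.189, 0.658, 0.708, -0.175]
contact_force: [0.2, -0.4, 0.2]
width: 0.0852
gripper_force: 0.0
t 11.275 shift cm [  0.19  -6.85 -10.95] turn [-0.17 -0.01 -0.23] pos [ 0.4  -0.14  0.18] w 85.22780108335897
213
stack (array([0.4567, 0.2825, 0.0273, 0.0286, 0.0183]), array([ 0.0183, -0.0286,  0.9994]), np.float64(0.0005338475521322189))
B (array([ 0.4016, -0.2275,  0.0433, -0.4993, -0.0526]), array([-0.0504,  0.4786,  0.8766]), np.float64(0.0006702268432606587))
```

View pics/s6.png

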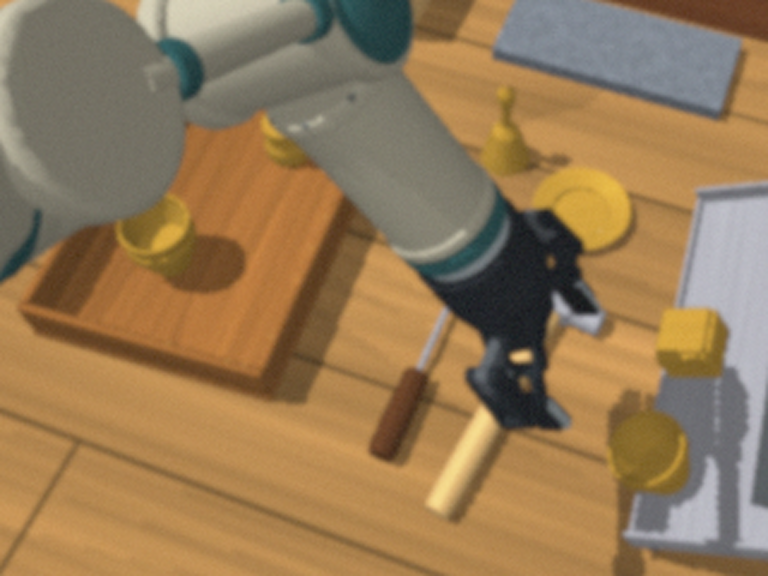

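The first cup sits nested and upright in the tote at crop (155,235). The second is at (650,455), and the gripper is poised up-axis of it. Approaching and gripping.

```bash
python3 -m pendant '[{"jaw":1,"tx":0,"ty":-2,"tz":-2.5,"ax":0,"ay":0,"az":0},{"jaw":1,"tx":0.1,"ty":-4,"tz":-6,"ax":0,"ay":0,"az":0},{"jaw":1,"tx":0.1,"ty":-5.2,"tz":-8,"ax":0,"ay":0,"az":0},{"jaw":1,"tx":0.2,"ty":-6,"tz":-9.5,"ax":0,"ay":0,"az":0},{"jaw":1,"tx":0.2,"ty":-6.7,"tz":-10.8,"ax":0,"ay":0,"az":0},{"jaw":1,"tx":0.2,"ty":-6.7,"tz":-10.8,"ax":0,"ay":0,"az":0},{"jaw":1,"tx":0.2,"ty":-6.7,"tz":-10.8,"ax":0,"ay":0,"az":0}]'; python3 go.py .3988 -.212 .0737 30 4
```

```text
clock: 12.2
position: [0.3989, -0.211, 0.0756]
ee_rot: [0.189, 0.657, 0.708, -0.175]
contact_force: [1.3, 0.8, 0.4]
width: 0.0853
gripper_force: 0.0
t 12.2 shift cm [-0.01 -0.1  -0.19] turn [-0.11 -0.01 -0.26] pos [ 0.4  -0.21  0.08] w 85.28867753757888
```

```bash
python3 -m pendant '[{"jaw":1,"tx":0,"ty":-0.1,"tz":-0.2,"ax":0,"ay":0,"az":0},{"jaw":0,"tx":0,"ty":-0.1,"tz":-0.2,"ax":0,"ay":0,"az":0},{"jaw":-1,"tx":0,"ty":-0.1,"tz":-0.2,"ax":0,"ay":0,"az":0},{"jaw":-1,"tx":0,"ty":-0.1,"tz":-0.2,"ax":0,"ay":0,"az":0},{"jaw":-1,"tx":0,"ty":-0.1,"tz":-0.2,"ax":0,"ay":0,"az":0},{"jaw":-1,"tx":0,"ty":-0.1,"tz":-0.2,"ax":0,"ay":0,"az":0}]' 60; python3 -m pendant '[{"jaw":-1,"tx":0,"ty":0.5,"tz":0.8,"ax":0,"ay":0,"az":0},{"jaw":-1,"tx":0,"ty":1.5,"tz":2.6,"ax":0,"ay":0,"az":0},{"jaw":-1,"tx":0,"ty":2.5,"tz":5,"ax":0,"ay":0,"az":0},{"jaw":-1,"tx":0,"ty":2.5,"tz":5,"ax":0,"ay":0,"az":0}]'; python3 go.py .457 .281 .185 0 4
```

```text
clock: 12.95
position: [0.3986, -0.2119, 0.0742]
ee_rot: [0.189, 0.658, 0.708, -0.175]
contact_force: [-1.3, 6.9, 10.5]
width: 0.0614
gripper_force: 62.1
clock: 13.45
position: [0.3996, -0.1867, 0.1245]
ee_rot: [0.19, 0.658, 0.708, -0.174]
contact_force: [0.1, -0.1, -1.5]
width: 0.0615
gripper_force: 65.9
t 13.45 shift cm [ 5.74 46.77  6.05] turn [29.81  2.34 -0.22] pos [ 0.4  -0.19  0.12] w 61.528743824173326
```

```bash
python3 -m pendant '[{"jaw":-1,"tx":0,"ty":1,"tz":4,"ax":0,"ay":0,"az":0},{"jaw":-1,"tx":0.5,"ty":5,"tz":7,"ax":8,"ay":0.6,"az":0},{"jaw":-1,"tx":1.2,"ty":10,"tz":8,"ax":16,"ay":1.2,"az":0},{"jaw":-1,"tx":1.9,"ty":15.5,"tz":8,"ax":24,"ay":1.8,"az":0},{"jaw":-1,"tx":2.6,"ty":21,"tz":8,"ax":29.8,"ay":2.3,"az":-0.2},{"jaw":-1,"tx":3.3,"ty":26.5,"tz":8,"ax":29.8,"ay":2.3,"az":-0.2},{"jaw":-1,"tx":4,"ty":32,"tz":7.5,"ax":29.8,"ay":2.3,"az":-0.2},{"jaw":-1,"tx":4.7,"ty":37.5,"tz":7,"ax":29.8,"ay":2.3,"az":-0.2},{"jaw":-1,"tx":5.3,"ty":43,"tz":6.5,"ax":29.8,"ay":2.3,"az":-0.2},{"jaw":-1,"tx":5.7,"ty":46.5,"tz":6,"ax":29.8,"ay":2.3,"az":-0.2}]'
python3 -m pendant '[{"jaw":-1,"tx":0,"ty":0,"tz":0,"ax":0,"ay":0,"az":0},{"jaw":-1,"tx":0,"ty":0,"tz":0,"ax":0,"ay":0,"az":0},{"jaw":-1,"tx":0,"ty":0,"tz":0,"ax":0,"ay":0,"az":0},{"jaw":-1,"tx":0,"ty":0,"tz":0,"ax":0,"ay":0,"az":0}]'
python3 - <<'E'
from held import *
from rig import manip
np.set_printoptions(precision=4,suppress=True)
d=manip.get_image("side");pickle.dump(d,open("side7.pkl","wb"));s=manip.get_state();print(s["position"],s["ee_rot"])
W,c=cloud(d,110,310,100,300);b=brass(c)&(abs(W[:,0]-.456)<.05)&(abs(W[:,1]-.28)<.05)
for lo,hi,z in((.1,.25,.152),(.062,.09,.026)):
    V=W[b&(W[:,2]>lo)&(W[:,2]<hi)];x,a,e=fit(V,[.457,.28,z,0,0]);print(len(V),x,a,e,x[:3]-s["position"])
cv2.imwrite("pics/s7.png",cv2.resize(d["pixels"][120:270,110:310],None,fx=4,fy=4,interpolation=2))
E
```

```text
clock: 14.7
position: [0.455, 0.2794, 0.1813]
ee_rot: [-0.001, 0.681, 0.732, -0.002]
contact_force: [0.5, -0.9, -1.9]
width: 0.061
gripper_force: 67.1
clock: 15.2
position: [0.4555, 0.2768, 0.1834]
ee_rot: [-0.001, 0.682, 0.731, -0.001]
contact_force: [-0.1, -0.4, -2.8]
width: 0.0609
gripper_force: 67.1
[0.4555 0.2769 0.1834] [-0.0011  0.6819  0.7314 -0.001 ]
683 [ 0.4576  0.2767  0.149  -0.0216 -0.0299] [-0.0299  0.0216  0.9993] 0.0006009215662936146 [ 0.0021 -0.0003 -0.0344]
342 [0.4564 0.2824 0.0272 0.0398 0.0063] [ 0.0063 -0.0398  0.9992] 0.0006369963554722155 [ 0.0009  0.0055 -0.1562]
```

View pics/s7.png

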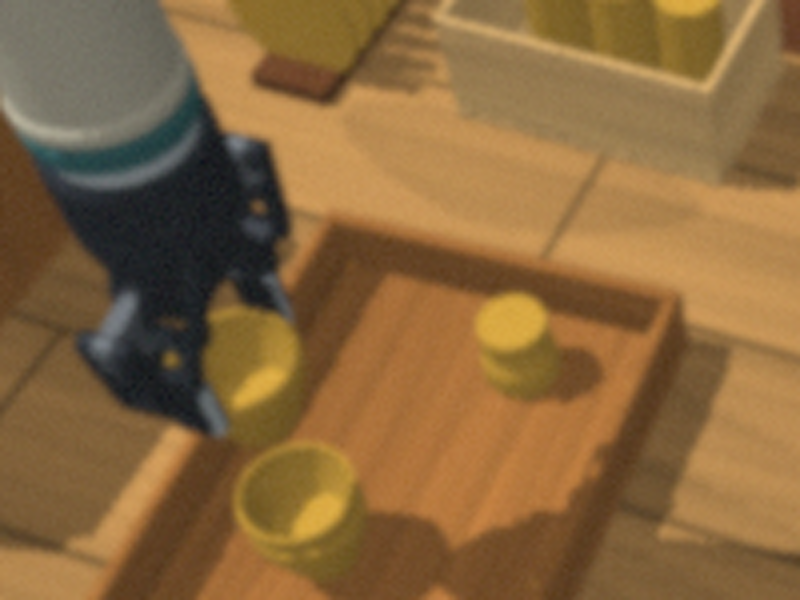

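The held cup is upright above the nested pair, whose rim is at crop (300,495). The fit gives a needed shift of about -1 mm in x and +3.5 mm in y. I expect seating at TCP z ≈ 0.0765.

```bash
python3 -m pendant '[{"jaw":-1,"tx":-0.1,"ty":0.3,"tz":0,"ax":0,"ay":0,"az":0},{"jaw":-1,"tx":-0.1,"ty":0.3,"tz":-2.5,"ax":0,"ay":0,"az":0},{"jaw":-1,"tx":-0.1,"ty":0.3,"tz":-5,"ax":0,"ay":0,"az":0},{"jaw":-1,"tx":-0.1,"ty":0.3,"tz":-7,"ax":0,"ay":0,"az":0},{"jaw":-1,"tx":-0.1,"ty":0.3,"tz":-8,"ax":0,"ay":0,"az":0},{"jaw":-1,"tx":-0.1,"ty":0.3,"tz":-8.5,"ax":0,"ay":0,"az":0},{"jaw":-1,"tx":-0.1,"ty":0.3,"tz":-8.5,"ax":0,"ay":0,"az":0},{"jaw":-1,"tx":-0.1,"ty":0.3,"tz":-8.5,"ax":0,"ay":0,"az":0}]'
```

```text
clock: 16.25
position: [0.4549, 0.281, 0.0989]
ee_rot: [-0.001, 0.681, 0.732, -0.0]
contact_force: [-0.5, -0.6, -1.8]
width: 0.0613
gripper_force: 67.1
```

```bash
python3 -m pendant '[{"jaw":-1,"tx":0,"ty":0,"tz":-0.3,"ax":0,"ay":0,"az":0},{"jaw":-1,"tx":0,"ty":0,"tz":-0.6,"ax":0,"ay":0,"az":0},{"jaw":-1,"tx":0,"ty":0,"tz":-0.9,"ax":0,"ay":0,"az":0},{"jaw":-1,"tx":0,"ty":0,"tz":-1.2,"ax":0,"ay":0,"az":0},{"jaw":-1,"tx":0,"ty":0,"tz":-1.5,"ax":0,"ay":0,"az":0},{"jaw":-1,"tx":0,"ty":0,"tz":-1.7,"ax":0,"ay":0,"az":0},{"jaw":-1,"tx":0,"ty":0,"tz":-1.8,"ax":0,"ay":0,"az":0},{"jaw":-1,"tx":0,"ty":0,"tz":-1.8,"ax":0,"ay":0,"az":0}]'
```

```text
clock: 17.25
position: [0.4546, 0.2808, 0.0802]
ee_rot: [-0.001, 0.681, 0.732, -0.001]
contact_force: [0.9, -0.1, -2.5]
width: 0.0612
gripper_force: 67.1
```

```bash
python3 -m pendant '[{"jaw":-1,"tx":0,"ty":0,"tz":-0.1,"ax":0,"ay":0,"az":0},{"jaw":-1,"tx":0,"ty":0,"tz":-0.2,"ax":0,"ay":0,"az":0},{"jaw":-1,"tx":0,"ty":0,"tz":-0.2,"ax":0,"ay":0,"az":0}]'
```

```text
clock: 17.62
position: [0.4546, 0.2808, 0.0782]
ee_rot: [-0.001, 0.681, 0.732, -0.001]
contact_force: [0.6, -0.8, -2.5]
width: 0.0611
gripper_force: 67.2
```

```bash
for i in 1; do python3 -m pendant '[{"jaw":-1,"tx":0,"ty":0,"tz":-0.05,"ax":0,"ay":0,"az":0},{"jaw":-1,"tx":0,"ty":0,"tz":-0.1,"ax":0,"ay":0,"az":0},{"jaw":-1,"tx":0,"ty":0,"tz":-0.1,"ax":0,"ay":0,"az":0}]'; done; python3 -m pendant '[{"jaw":-1,"tx":0,"ty":0,"tz":-0.05,"ax":0,"ay":0,"az":0},{"jaw":-1,"tx":0,"ty":0,"tz":-0.05,"ax":0,"ay":0,"az":0}]'
```

```text
clock: 18.0
position: [0.4549, 0.2809, 0.0776]
ee_rot: [-0.001, 0.681, 0.732, -0.001]
contact_force: [1.0, 0.1, 1.5]
width: 0.061
gripper_force: 67.5
clock: 18.25
position: [0.4549, 0.2808, 0.0775]
ee_rot: [-0.001, 0.681, 0.732, -0.001]
contact_force: [1.1, -0.6, 4.5]
width: 0.0608
gripper_force: 67.8
```

Contact at 0.0777 puts the foot at 0.043, which is the value for fully home. Releasing and withdrawing.

```bash
python3 -m pendant '[{"jaw":-0.2,"tx":0,"ty":0,"tz":0,"ax":0,"ay":0,"az":0},{"jaw":0.6,"tx":0,"ty":0,"tz":0,"ax":0,"ay":0,"az":0},{"jaw":1,"tx":0,"ty":0,"tz":0.05,"ax":0,"ay":0,"az":0},{"jaw":1,"tx":0,"ty":0,"tz":0.1,"ax":0,"ay":0,"az":0},{"jaw":1,"tx":0,"ty":0,"tz":2,"ax":0,"ay":0,"az":0},{"jaw":1,"tx":0,"ty":0,"tz":6,"ax":0,"ay":0,"az":0},{"jaw":1,"tx":0,"ty":0,"tz":12,"ax":0,"ay":0,"az":0},{"jaw":1,"tx":-2,"ty":5,"tz":16,"ax":0,"ay":0,"az":0},{"jaw":1,"tx":-5,"ty":10,"tz":16,"ax":0,"ay":0,"az":0},{"jaw":1,"tx":-8,"ty":15,"tz":16,"ax":0,"ay":0,"az":0}]'
python3 -m pendant '[{"jaw":1,"tx":-3,"ty":5,"tz":0,"ax":0,"ay":0,"az":0},{"jaw":1,"tx":-6,"ty":10,"tz":0,"ax":0,"ay":0,"az":0},{"jaw":1,"tx":-6,"ty":10,"tz":0,"ax":0,"ay":0,"az":0},{"jaw":1,"tx":-6,"ty":10,"tz":0,"ax":0,"ay":0,"az":0}]'
python3 - <<'E'
from held import *
from rig import manip
np.set_printoptions(precision=4,suppress=True)
d=manip.get_image("side")
W,c=cloud(d,110,310,130,310);b=brass(c)&(abs(W[:,0]-.456)<.045)&(abs(W[:,1]-.28)<.045)
V=W[b&(W[:,2]>.080)&(W[:,2]<.13)];print(len(V),np.percentile(V[:,2],[50,90,98]),fit(V,[.457,.28,.043,0,0]))
cv2.imwrite("pics/s8.png",cv2.resize(d["pixels"][170:320,110:310],None,fx=4,fy=4,interpolation=2))
E
```

```text
clock: 19.5
position: [0.3738, 0.4325, 0.2377]
ee_rot: [-0.001, 0.682, 0.732, -0.0]
contact_force: [0.9, -0.0, 0.2]
width: 0.0849
gripper_force: 0.0
clock: 20.0
position: [0.3142, 0.5303, 0.2362]
ee_rot: [-0.001, 0.681, 0.732, -0.002]
contact_force: [0.3, -0.1, 0.3]
width: 0.0853
gripper_force: 0.0
329 [0.0899 0.0951 0.0963] (array([0.4554, 0.2799, 0.044 , 0.0049, 0.0185]), array([ 0.0185, -0.0049,  0.9998]), np.float64(0.0007036570398984976))
```

View pics/s8.png

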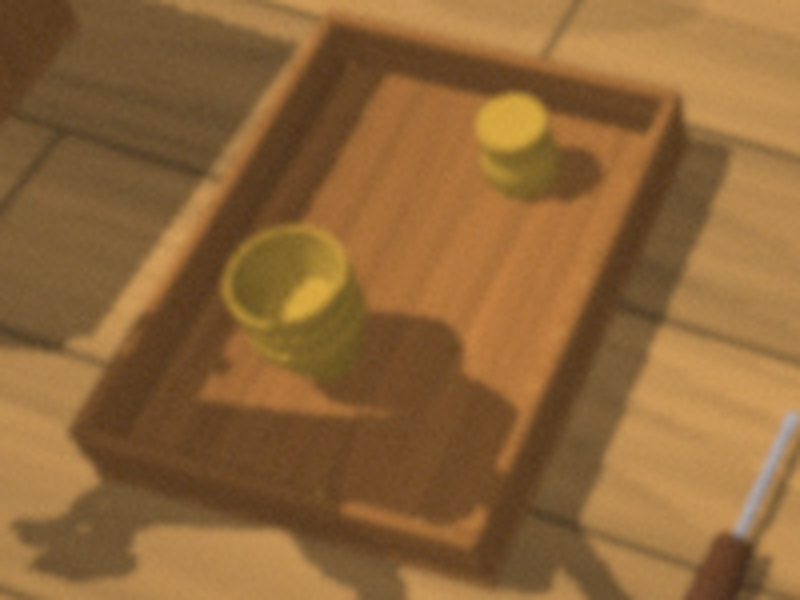

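The upright stack of three stands in the tote, with its top rim at crop (287,277). The rim height is 0.095 to 0.096 m, as expected, and the gripper is clear.

```bash
python3 -c "from rig import manip;print(manip.sign_off())"
```

```text
the job is handed in; nothing more can be done
None
```

Both cups are nested in the tote cup as one upright stack of three, each felt to seat at its expected height, and the job was handed in after about 20 s of robot time; the judge's verdict was not shown.

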